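# Seat the vial block on the hotplate's locating pin

## Robot

A 7-joint arm with a two-finger parallel gripper is mounted at the origin on the work surface. World frame = base frame: x ahead of the robot, y to its left, z up, the work surface at z = 0. Lengths are in m, angles in rad, forces in N, time in s.
With the tool pointing down it reaches from about 0.425 to 0.95 m from the base axis. Payload 16.7 kg.
Tool frame: the origin (TCP) lies between the finger pads; the fingertips stand nose_length ahead of it and the grasp point (between the pads) lies 8 mm behind it (nose_length is the distance from the TCP to the fingertips, in m); z points along the fingers, y is the line along which they close (so a half turn about z gives the same grasp; the last joint's range is limited). The gripper opens to 94 mm and grips with 3 to 60 N. Pads are 16 mm wide; open, the fingers measure 119 mm over their backs; the gripper's body (75 mm by 177 mm) begins 78 mm behind the grasp point.
Start: joints at [-1.478, 0.426, 0.074, 1.606, -0.034, 1.111, -0.067], TCP at [0.162, 0.655, 0.216] pointing down, gripper open.
Joint ranges: [-2.85, 2.85], [-0.5, 2.14], [-1.23, 1.37], [0.21, 2.46], [-1.02, 4.16], [0.16, 2.05], [-2.73, 2.73]. Speed limits (rad/s): [1.89, 1.89, 2.39, 2.39, 3.01, 3.01, 3.01].

## Interface

Orientations are given as a rotation vector (axis times angle).
In Python, from rig import move_ptp, move_linear, set_joints, gripper_to, sleep, inverse_kinematics, read_camera, MotionError, close_job, get_time, get_joints, get_joint_vel, get_joint_torque, get_position, get_tool_rot, get_force, get_ft_torque, get_width, get_gripper_force, nose_length gives the robot as it stands. Calls block until the motion is done:
- move_ptp(position, orientation): joint-space move of the TCP to a pose.
- move_linear(position, frame=None, rate=0.15, f_stop=None): straight line of the TCP; frame=None keeps the orientation; rate is the mean speed in m/s. With f_stop (N) it stops when the force on the tool has changed by that much, and returns True; else False.
- set_joints(angles): joint-space move.
- gripper_to(opening, newtons=None): finger opening in m; newtons is the grip in N (None keeps the last); returns when the fingers have stopped.
- sleep(seconds).
- inverse_kinematics(position, orientation): joint angles nearest the present ones, or None.
- read_camera(name): name is "side" or "top" or "wrist"; returns a dict with "frame" (480x640x3 uint8, blue, green, red), "camera_matrix" (3x3 intrinsics, pixels), "rvec" (rotation vector, rad) and "tvec" (3), from world to camera coordinates, as OpenCV has them. Camera axes: x right, y down, z forward; pixel columns grow to the right and rows downward; lengths in m; the calibration is good to about 2 mm. A picture is of the moment at which its call begins. There is no depth.
A pose or a line that the arm cannot do raises MotionError and nothing moves.
- close_job(): hands the job in; it is judged then, once.
Readings, each from a call of its own:
- get_time(): time.
- get_joints(): joint angles.
- get_joint_vel(): joint speeds.
- get_joint_torque(): joint torques, N m.
- get_position(): TCP position.
- get_tool_rot(): TCP orientation.
- get_force(): force on the tool from outside, world axes, zero at the start.
- get_ft_torque(): the same for the moment, N m.
- get_width(): finger opening in m.
- get_gripper_force(): force on a finger pad.
Only numpy, scipy, OpenCV 4.12 (cv2) and the standard library are available. Lean on these libraries where they do the work, as an engineer would, in place of code of your own. Each camera call takes 0.05 s, during which the arm holds its last target. There are 200 camera calls.

## Task

Set the aluminium vial block on the hotplate with its long sides along the slot in the top plate, and work it gently along the slot until its middle hole drops over the locating pin and it sits flat and fully home on the plate; then let go. Lower the block by feel rather than dropping or ramming it: never press it on the pin, or the hand on the hotplate, with more than 50 N. Leave the beaker, the bottle and the spatula alone.

Things in the scene. Friction and masses are not known exactly. Their poses are not given: they have to be found in the camera images.
- hotplate: Hotplate, fixed. Origin on the bench under the centre of its round top plate, x away from the control knobs, z up. Black housing 160 mm wide (y), 62 mm high, from 145 mm on the knob side to 85 mm on the other side of the origin; two knobs 12 mm high on the housing. Only the pin stands higher than the top plate.
- plate_top (a point): Centre of the upper face of the round aluminium top plate: 156 mm across, level, 80 mm above the bench. x runs along the slot (a dark line 72 mm long, 8 mm wide, through this point), y across it, z up. A fixed locating pin stands upright on the slot's centre line. Where along it differs every time and is not measured: within 26 mm of this point, either way. Find it by feel.
- slot_end (a point): End of the dark slot, 36 mm along x from plate_top, on the plate's upper face. The locating pin in the slot is a rigid steel pin 10 mm thick that stands 9 mm above the plate, its top rim bevelled by 0.4 mm.
- block_center (a point): Centre, half-way up, of the loose aluminium vial block: 104 mm long (x), 52 mm wide (y), 36 mm high (z up), 0.3 to 0.55 kg, flat on the bench at the start; can be gripped across its width. Seated, this point is 18 mm above the plate; standing level on the pin's top, 27 mm. A half turn makes no difference. Eight blind wells (17 mm wide, 26 mm deep) open in its top only.
- block_hole (a point): Lower mouth of the block's middle hole, at the centre of its underside (18 mm below block_center). The hole is round, 12 mm in diameter, and goes right through from bottom to top; the rest of the underside is flat.
- beaker: Bystander: an open glass beaker, 68 mm across and 85 mm high; origin at the centre of its underside.
- bottle: Bystander: a brown glass bottle with a white cap, 64 mm across and 110 mm high; origin at the centre of its underside.
- spatula: Bystander: a steel spatula 190 mm long lying on the bench; origin on its underside near the middle, x along its length.

How it is judged:
On the way, in this order (a step that is already met when the one before it is completed fails the run):
1. the block is carried to above the top plate (horizontal distance between block_center and plate_top below 0.06 m and z of block_center in the frame of plate_top above 0.024 m), for 0.05 s.
2. the block has dropped over the pin and lies flat on the plate (z of block_center in the frame of plate_top between 0.0165 and 0.0195 m and angle between block_center's own z axis and vertical below 0.03 rad and angle between the x axis of block_center and the x axis of plate_top, either way round below 0.3 rad and x of block_center in the frame of plate_top between -0.0295 and 0.0295 m and y of block_center in the frame of plate_top between -0.006 and 0.006 m), for 0.2 s.
At the end, for the whole second after the job is handed in: The block lies flat on the plate, the pin in its middle hole: its centre 18 mm above the plate (within 1.5), tilted under 0.03 rad, within 29.5 mm of the plate's centre along the slot and 6 mm across it, its long axis within 0.3 rad of the slot, at rest. It cannot lie so without the pin in the hole (all of step 2 and linear speed of block below 0.01 m/s); the robot touches nothing.
It fails at once if the block, held level, is pressed on the pin with more than 50 N (contact force between block and hotplate above 50 N and z of block_center in the frame of plate_top above 0.0205 m and angle between block_center's own z axis and vertical below 0.06 rad).
It fails at once if the block hits or is pressed on the plate with more than 150 N (contact force between block and hotplate above 150 N).
It fails at once if the robot presses on the hotplate with more than 50 N (contact force between any of the fingers, the arm and hotplate above 50 N).
It fails at once if a bystander is moved by more than 20 mm (distance of any of beaker, bottle, spatula from where it was at the start of the episode above 0.02 m).
It also fails if it takes over 72 s, if anything falls off the work surface, if the arm or the gripper's body presses on something with over 40 N, if the wrist force passes 120 N, or if a joint passes its speed limit or range.

## Working session

There is one attempt and no reset: what is moved stays moved. The work goes in short steps, each a Python script; the robot and the scene stay as the last script left them, time stands still between calls to the robot, and variables do not carry over. Pictures are saved under pics/ and viewed, at most 10 in all, crops included, and the job is handed in when it is done.

```bash
mkdir -p pics; python3 - <<'E'
from rig import *
import cv2,numpy as np
for n in("top","side"):
    c=read_camera(n); cv2.imwrite(f"pics/{n}0.png",c["frame"]); R=cv2.Rodrigues(np.array(c["rvec"],float))[0]
    print(n,np.array(c["camera_matrix"]).round(1).tolist(),(-R.T@np.array(c["tvec"]).ravel()).round(3),R.round(2).tolist())
print(get_time(),nose_length if not callable(nose_length) else nose_length(),get_tool_rot(),get_width(),get_force())
E
```

```text
top [[516.4, 0.0, 319.8], [0.0, 516.4, 246.4], [0.0, 0.0, 1.0]] [0.453 0.022 1.487] [[-0.01, -1.0, 0.01], [-0.99, 0.01, -0.1], [0.1, -0.01, -0.99]]
side [[562.1, 0.0, 322.3], [0.0, 562.1, 242.4], [0.0, 0.0, 1.0]] [ 0.155 -0.849  0.835] [[0.87, -0.5, -0.01], [-0.32, -0.54, -0.78], [0.38, 0.68, -0.63]]
0.1 0.011 [-3.80479762e-01 -3.11844333e+00  1.86635106e-03] 0.09432049548916979 [-0.10166294 -0.00715476 -0.70700733]
```

View pics/top0.png

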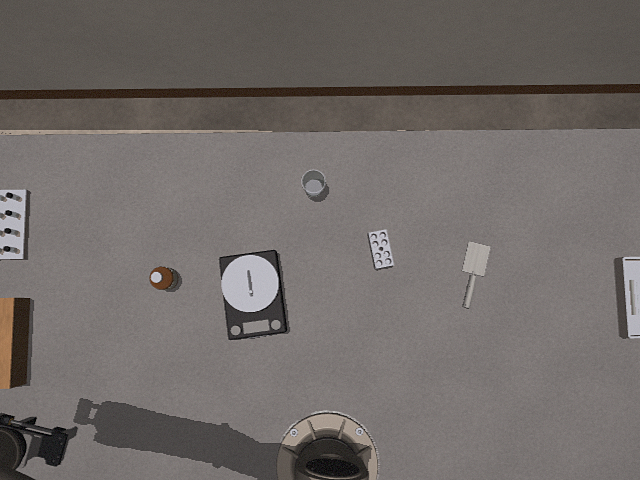

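View pics/side0.png

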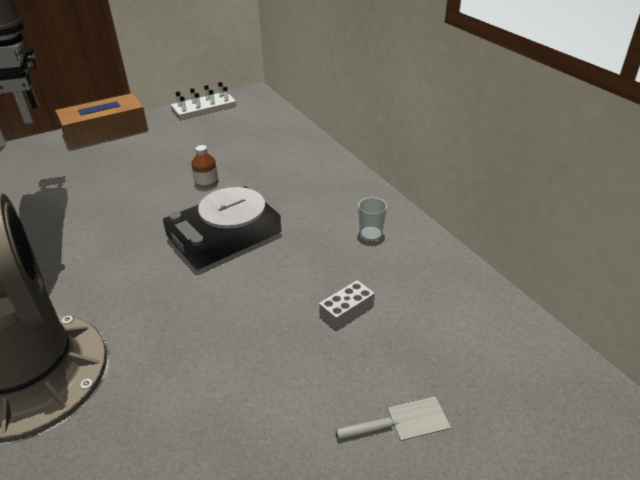

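Top view: block at about (381,249), the plate at (250,283) with its slot nearly vertical in the image, knobs at (235–276, 327). The beaker is at (314,183), the bottle at (162,278) and the spatula at (475,270). Next I measure these and look from close by with the wrist camera.

```bash
cat > h.py <<'E'
from rig import *
import cv2,numpy as np
from scipy.spatial.transform import Rotation as Ro
def cast(c,uv,z):
    R=cv2.Rodrigues(np.array(c["rvec"],float))[0]; C=-R.T@np.array(c["tvec"],float).ravel()
    p=cv2.undistortPoints(np.array(uv,float).reshape(-1,1,2),np.array(c["camera_matrix"],float),None).reshape(-1,2)
    d=np.c_[p,np.ones(len(p))]@R
    return C+d*((z-C[2])/d[:,2])[:,None]
def down(yaw):  # tool z down, tool y axis at world angle yaw+90deg (tool x at yaw)
    return (Ro.from_euler('z',yaw)*Ro.from_euler('x',np.pi)).as_rotvec()
def blob(c,mask,roi):
    m=np.zeros_like(mask); x0,y0,x1,y1=roi; m[y0:y1,x0:x1]=mask[y0:y1,x0:x1]
    cs=cv2.findContours(m,cv2.RETR_EXTERNAL,cv2.CHAIN_APPROX_NONE)[0]
    return max(cs,key=cv2.contourArea)
def rect(c,cnt,z):
    p=cast(c,cnt.reshape(-1,2),z)[:,:2]
    (ctr,wh,a)=cv2.minAreaRect((p*1000).astype(np.float32))
    if wh[0]<wh[1]: wh=wh[::-1]; a+=90
    a=(np.radians(a)+np.pi/2)%np.pi-np.pi/2
    return np.array(ctr)/1000,np.array(wh)/1000,a
E
python3 - <<'E'
from h import *
c=read_camera("top"); g=cv2.cvtColor(c["frame"],cv2.COLOR_BGR2GRAY)
m=((g>140)*255).astype(np.uint8)
print("block",rect(c,blob(c,m,(360,222,405,280)),.036))
k=blob(c,m,(215,250,285,316)); print("plate",rect(c,k,.08))
dk=((g<150)*255).astype(np.uint8); 
print("slot",rect(c,blob(c,dk,(240,262,260,303)),.08))
print("housing",rect(c,blob(c,((g<60)*255).astype(np.uint8),(210,240,295,345)),.062))
print(get_position(),inverse_kinematics([.4,.2,.4],down(0)),get_joints())
w=read_camera("wrist");R=cv2.Rodrigues(np.array(w["rvec"],float))[0];C=-R.T@np.array(w["tvec"]).ravel()
T=Ro.from_rotvec(get_tool_rot()).as_matrix();print("cam in tool",T.T@(C-get_position()),(R@T).round(2),w["camera_matrix"])
E
```

```text
block (array([ 0.59479565, -0.15950533]), array([0.1049553 , 0.05301387]), np.float64(0.18034475829106977))
plate (array([0.5009281 , 0.20676233]), array([0.15210847, 0.15202574]), np.float64(1.5664801416162053))
slot (array([0.50078061, 0.20542043]), array([0.07143422, 0.00901167]), np.float64(0.11852218668024062))
housing (array([0.47055869, 0.1987852 ]), array([0.23018623, 0.1618954 ]), np.float64(0.12659481051075927))
[0.16222351 0.65486887 0.21594302] [-1.29051677 -0.14853331  0.60803727  1.84597327  0.08563536  1.41837564
 -2.27149031] [-1.47751014  0.4265884   0.07388117  1.60644676 -0.03412962  1.11083322
 -0.06710084]
cam in tool [ 0.07462356  0.00074132 -0.16788839] [[-0.    1.    0.  ]
 [-0.97 -0.   -0.26]
 [-0.26 -0.    0.97]] [[384.33280378   0.         317.03778597]
 [  0.         384.33280378 233.29282668]
 [  0.           0.           1.        ]]
```

```bash
python3 - <<'E'
from h import *
move_ptp([.501,.206,.22],down(np.pi+.122))
print(get_time(),get_joints().round(2),get_position())
c=read_camera("wrist"); f=c["frame"]; cv2.imwrite("pics/w1.png",f)
R=cv2.Rodrigues(np.array(c["rvec"],float))[0]
pr=lambda p:cv2.projectPoints(np.array(p,float).reshape(-1,1,3),np.array(c["rvec"],float),np.array(c["tvec"],float),np.array(c["camera_matrix"],float),None)[0].reshape(-1,2).round(0)
u=np.array([np.cos(.122),np.sin(.122),0])
o=np.array([.501,.206,.08])
print(pr([o-.036*u,o,o+.036*u]))
E
```

```text
2.225 [-0.83  0.21  0.37  1.92 -0.09  1.03  1.27] [0.50079012 0.20693309 0.2199475 ]
[[315. 181.]
 [315. 225.]
 [315. 266.]]
```

View pics/w1.png

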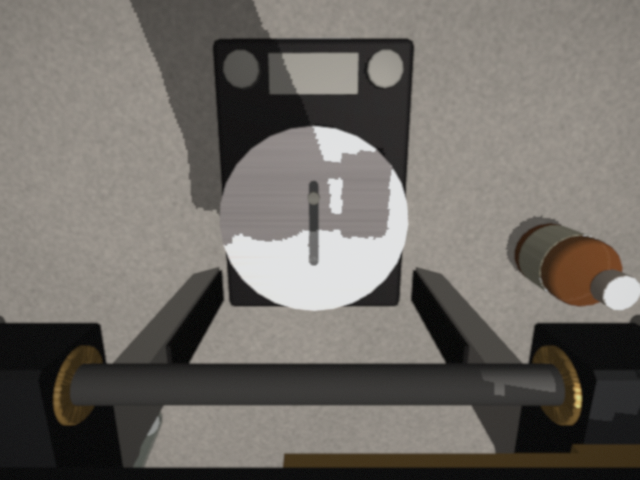

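The wrist view shows the slot running from (314,180) to (314,265), with the lighter pin at about (314,198), towards the knob end. I'll take one closer look.

```bash
python3 - <<'E'
from h import *
import pickle
u=np.array([np.cos(.122),np.sin(.122)])
move_linear([*(np.array([.501,.206])-.02*u),.15],rate=.15)
c=read_camera("wrist"); c["tcp"]=get_position(); c["rot"]=get_tool_rot(); pickle.dump(c,open("w2.pkl","wb"))
f=c["frame"]; cv2.imwrite("pics/w2.png",cv2.resize(f[90:290,200:440],None,fx=3,fy=3,interpolation=cv2.INTER_CUBIC))
g=cv2.cvtColor(f,cv2.COLOR_BGR2GRAY)
print(get_time(),c["tcp"],Ro.from_rotvec(c["rot"]).as_matrix().round(4).tolist())
E
```

```text
2.9583 [0.48192441 0.2039685  0.15090554] [[-0.9926, -0.1218, 0.0012], [-0.1218, 0.9926, 0.0006], [-0.0012, 0.0005, -1.0]]
```

View pics/w2.png

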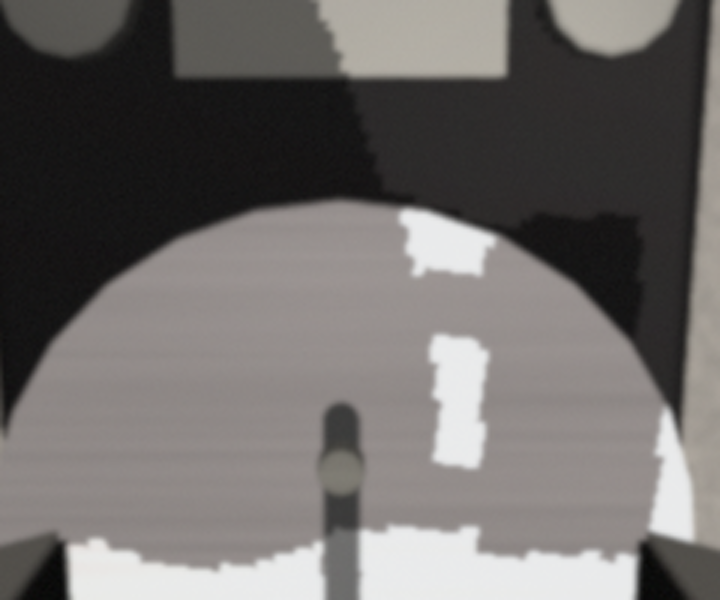

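```bash
python3 - <<'E'
from h import *
import pickle
c=pickle.load(open("w2.pkl","rb"))
P=cast(c,[[313.3,246.3]],.089)[0]; E1=cast(c,[[313.3,223.7]],.08)[0]
T=Ro.from_rotvec(c["rot"]).as_matrix()
print("pin",P,"end",E1,"pin in tool",T.T@(P-c["tcp"]))
move_linear([.49,.2,.2],rate=.25)
move_ptp([.5948,-.1595,.115],down(np.pi+.18)); sleep(.2)
c=read_camera("wrist"); f=c["frame"]; cv2.imwrite("pics/w3.png",f)
c["tcp"]=get_position(); c["rot"]=get_tool_rot(); pickle.dump(c,open("w3.pkl","wb"))
print(get_time(),get_joints().round(2),c["tcp"])
E
```

```text
pin [0.47656451 0.20180317 0.089     ] end [0.46432915 0.20024962 0.08      ] pin in tool [ 0.00566011 -0.00152627  0.06189787]
4.9917 [-0.24  0.48  0.53  1.86 -0.31  0.88  2.18] [ 0.59504035 -0.15853438  0.11517999]
```

View pics/w3.png

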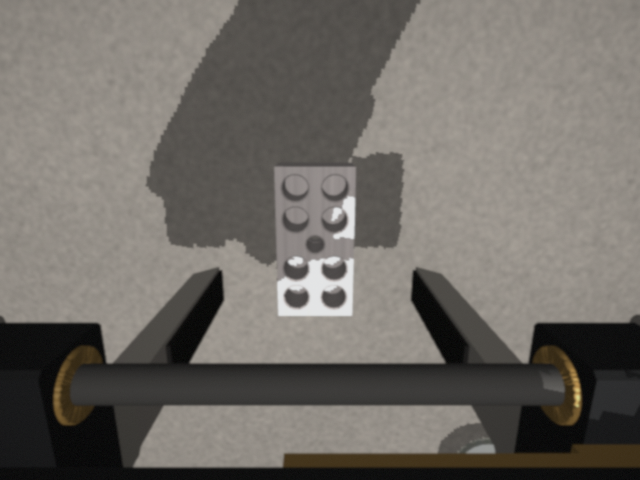

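The block sits squarely between the fingers. Its top-face corners are about (275,167), (355,166), (353,316) and (278,316), and the middle hole is at (315,243). Next I grasp it.

```bash
python3 - <<'E'
from h import *
import pickle
c=pickle.load(open("w3.pkl","rb"))
q=cast(c,[[275,167],[355,166],[353,316],[278,316],[315,243]],.036)
T=Ro.from_rotvec(c["rot"]).as_matrix(); print(((q-c["tcp"])@T*1000).round(1))
h=q[:4].mean(0); print(q[4],h)
move_linear([h[0],h[1],.021],rate=.1,f_stop=15)
print(get_position(),get_force())
gripper_to(.045,35); print(get_width(),get_gripper_force(),get_force())
move_linear([h[0],h[1],.10],rate=.1); sleep(.2)
print(get_width(),get_force(),get_ft_torque(),get_position(),get_time())
c=read_camera("wrist"); c["tcp"]=get_position(); c["rot"]=get_tool_rot(); pickle.dump(c,open("w4.pkl","wb")); cv2.imwrite("pics/w4.png",cv2.resize(c["frame"][150:350,200:440],None,fx=3,fy=3,interpolation=cv2.INTER_CUBIC))
E
```

```text
[[ 52.5 -25.7  79.2]
 [ 53.1  25.2  79.2]
 [-51.5  26.4  79.2]
 [-51.5 -26.5  79.2]
 [  2.2  -0.3  79.2]]
[ 0.59299619 -0.15919254  0.036     ] [ 0.5944195  -0.15875944  0.036     ]
[ 0.59483757 -0.15893713  0.02158554] [ 0.79601792  0.71849214 -0.68515492]
0.05177605895502244 34.99997823382728 [ 0.30778992 -0.13507751  1.39326127]
0.0515613336096557 [ 0.63100084  1.25589876 -4.60872529] [0.07577116 0.01430398 0.01232957] [ 0.59409213 -0.15873593  0.09939396] 7.95
```

View pics/w4.png

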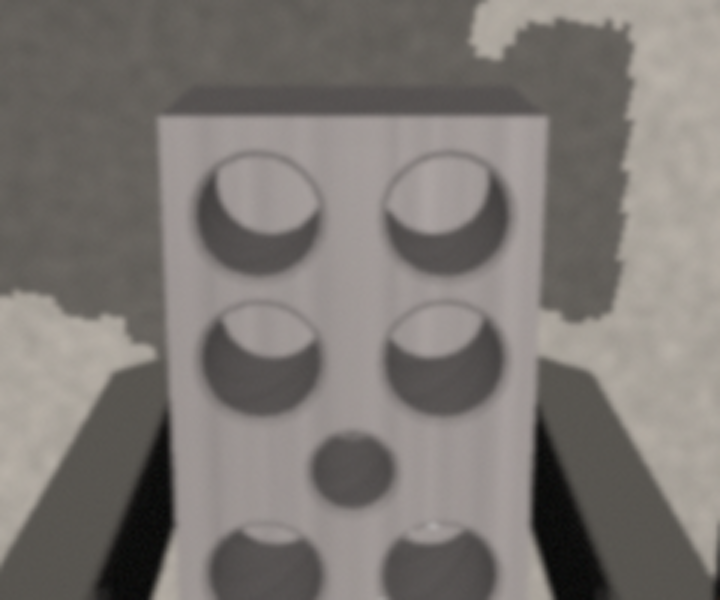

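The block is held squarely. Its middle hole is at crop (352,469), which is pixel (317.2, 306) in the full picture. I now compute the hole in the tool frame and carry the block over the pin.

```bash
python3 - <<'E'
from h import *
import pickle
c=pickle.load(open("w4.pkl","rb"))
H=cast(c,[[317.2,306]],c["tcp"][2]+.0144)[0]
T=Ro.from_rotvec(c["rot"]).as_matrix(); h=T.T@(H-c["tcp"]); print("hole in tool",h*1000)
yaw=.122; R2=Ro.from_rotvec(down(np.pi+yaw)).as_matrix()
pin=np.array([.47656,.20180]); t=pin-(R2@[h[0],h[1],0])[:2]; print("tcp over pin",t)
np.save("t.npy",t)
move_linear([*get_position()[:2],.20],rate=.2)
move_ptp([*t,.17],down(np.pi+yaw)); sleep(.5)
print(get_position(),get_force(),get_ft_torque(),get_time(),get_joints().round(2))
E
```

```text
hole in tool [  1.08954889   1.02286444 -14.39895127]
tcp over pin [0.47776593 0.20091733]
[0.47781175 0.20082068 0.16999271] [-0.36110906  0.42144851 -4.57994531] [-0.018951   -0.00715096  0.0345171 ] 10.5667 [-0.98  0.24  0.54  2.03 -0.16  0.91  1.33]
```

```bash
python3 - <<'E'
from h import *
t=np.load("t.npy")
move_linear([*t,.116],rate=.08)
r=move_linear([*t,.1012],rate=.01,f_stop=6)
print(r,get_position(),get_force(),get_ft_torque(),get_time())
E
```

```text
False [0.47777038 0.20094107 0.10125069] [ 0.23220261  0.22583688 -4.13181831] [ 0.01995938 -0.04906645 -0.03632691] 13.025
```

It went over the pin without touching. I'll seat it by feel, then release.

```bash
python3 - <<'E'
from h import *
p=get_position()
r=move_linear([p[0],p[1],.096],rate=.008,f_stop=5)
print(r,get_position(),get_force(),get_ft_torque(),get_time())
if r:
    gripper_to(.075); print(get_width(),get_position(),get_force())
    c=read_camera("wrist"); cv2.imwrite("pics/w5.png",c["frame"])
    s=read_camera("side"); cv2.imwrite("pics/s5.png",cv2.resize(s["frame"][150:280,140:310],None,fx=4,fy=4,interpolation=cv2.INTER_CUBIC))
E
```

```text
True [0.47782566 0.20092939 0.10099733] [-1.65717148 -0.08054492  6.62909076] [-0.00753509  0.15865817  0.03217541] 13.2667
0.0751981347407819 [0.47718396 0.20063741 0.10034448] [0.183696   0.5593492  0.02435344]
```

Contact came at TCP z = 0.101, which matches the seated height (standing on the pin top would be 0.110). I'll retreat and check.

```bash
python3 - <<'E'
from h import *
p=get_position()
gripper_to(.092)
move_linear([p[0],p[1],.23],rate=.12); sleep(.3)
c=read_camera("wrist"); s=read_camera("side")
a=c["frame"][60:360,170:470]; b=cv2.resize(s["frame"][150:280,150:300],None,fx=2.6,fy=2.3,interpolation=cv2.INTER_CUBIC)[:299]
a=a[:b.shape[0]]; cv2.imwrite("pics/f.png",np.hstack([a,b]))
print(get_position(),get_force(),get_time())
E
```

```text
[0.4771879  0.20053864 0.22985101] [0.0733853  0.39364984 0.46198887] 16.0583
```

View pics/f.png

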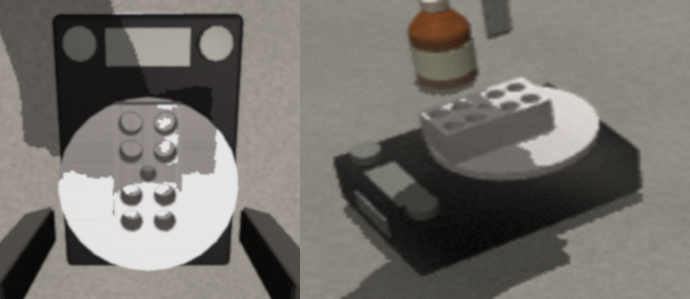

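The wrist half shows the block lined up with the slot, its hole at about (148,172), over where the pin was. The side half shows it flat on the plate with no gap underneath. The hand is clear, so I'm handing in.

```bash
python3 -c "
from rig import *
print(close_job())"
```

```text
the job is handed in; nothing more can be done
None
```

The block is seated flat on the plate with the pin in its middle hole, released and handed in at about 16 s; the force reading stayed under 7 N whenever I checked it, and the arm never went near the bystanders.

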